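# Pack the sample carrier for the courier

### The arm

A 7-joint arm with a two-finger parallel gripper is mounted at the origin on the work surface; the furniture and walls round the work are solid. World frame = base frame: x ahead of the robot, y to its left, z up, the work surface at z = 0. Lengths are in m, angles in degrees, forces in N, time in s.
With the tool pointing down it reaches from about 0.425 to 0.875 m from the base axis. Payload 4.7 kg.
Tool frame: the origin (TCP) lies at the very end of the fingers, on their centre line; the grasp point (between the pads) lies env.grip_point_offset behind it (env.grip_point_offset is the distance from the TCP to the grasp point, in m); z points along the fingers, y is the direction in which the jaws open and shut (so a half turn about z gives the same grasp; the last joint's range is limited). The gripper opens to 87 mm and grips with 3 to 60 N. Pads are 19 mm wide; open, the fingers measure 117 mm over their backs; the gripper's body (75 mm by 190 mm) begins 51 mm behind the grasp point.
Start: joints at [64.75, 18.392, -4.016, 83.108, 1.295, 78.541, -3.26], TCP at [0.286, -0.584, 0.223] pointing down, gripper open.
Joint ranges: [-163.93, 163.93], [-17.29, 119.83], [-79.2, 71.16], [3.27, 140.29], [-89.18, 269.18], [5.43, 117.66], [-154.24, 154.24]. Speed limits (degrees/s): [147.25, 147.25, 180, 180, 180, 180, 180].

### API

Orientations are given as [roll, pitch, yaw] about the fixed x, y, z axes, in that order (R = Rz(yaw) Ry(pitch) Rx(roll)).
In Python, from cell import env gives the robot as it stands.
- The arm moves only by the tool send_rows, never from a script. Its argument "plan" is a list of rows, each a list of 7 numbers: the finger opening in mm, from 0 to 87, then the shift along the tool's x, y, z in mm, then the turn, a rotation vector about the tool's x, y, z in rad. A call has 1 to 12 rows; each row shifts and turns the commanded pose from where the row before left it, along the tool's axes as they then stand; what a row does not reach is not made up. A row lasts 1/10 s, in which the tool goes at most 50 mm and 8.59 degrees, less where a joint would pass 70% of its speed; a pose out of reach is approached as far as the arm can. A call is refused whole if a number of a shift passes 50 or a number of a turn 0.15, either way. A call with a gripper value outside its range is refused whole. The fingers move at their own pace and stop on an object; "grip_force" is the grip in N (left out, the last holds). Time passes only in rows, so rows that do not move let the fingers close. It gives the time, the measured TCP pose, the force and the opening at its end, in the units of the state.
- env.get_obs(): the state, without advancing time (a new reading comes with each control period).
- env.read_camera(name): name is "side" or "top" or "wrist"; returns the picture (384x512x3 uint8, red, green, blue); there is no depth.
- env.get_calibration(name): a dict with "fx", "fy", "cx", "cy" (pixels), "k1" (the pictures are not rectified: a ray, as slopes to the right and down, at radius r is drawn at 1 + k1 r^2 times it, then the intrinsics apply), "extrinsics" (4x4, takes a point from camera to world coordinates). Camera axes: x right, y down, z forward; pixel columns grow to the right and rows downward; lengths in m; the calibration is good to about 2 mm. A picture is of the moment at which its call begins: read the wrist's pose just before it. get_calibration takes no time and is no camera call; for the wrist camera it gives the pose at the moment of the call.
- env.sign_off(): hands the job in, once; it reports no verdict.
Trained networks look in the newest picture that a camera, given by its name, has taken for a name from the list of things; names that differ only in an ending like _2 or _b are one class to them, and where a whole thing is asked for, a point or a joint stands for the part that bears it (a point fixed in the world has none). Each returns a list of dicts, best first, with "confidence" (0 to 1); they miss things now and then, are a little off and sometimes report something else, mostly with a low value. They report only what shows in the picture. A call takes as long as a camera call. They do not tell look-alikes from the thing itself.
- env.regions_of(camera, query): "region" (384x512 bool, what is visible of it) and "rect" ([left, top, right, bottom] in pixels, round what is visible of it).
The state is a dict: "time_s": time; "qpos": joint angles; "joint_velocities": joint speeds; "effort": joint torques, N m; "tool_pos": TCP position; "tool_rot": TCP orientation; "force": force on the tool from outside, world axes, zero at the start; "wrist_torque": the same for the moment, N m; "grip_width": finger opening in m.
Only numpy, scipy, OpenCV 4.12 (cv2) and the standard library are available. Lean on these libraries where they do the work, as an engineer would, in place of code of your own. Each camera call takes 0.05 s, during which the arm holds its last target. There are 200 camera calls.

### The job

Pack the grey sample carrier for the courier: stand the lidded specimen cup, the amber dropper bottle, the slim vial and the covered Petri dish each in the white insert bored to its own size, seated right down on the floor of its bore. Carry each one upright and set it down rather than dropping it. The open beaker and the roll of label tape look similar but do not travel: leave them where they are.

Things in the scene. Friction and masses are not known exactly. Their poses are not given: they have to be found in the camera images.
- specimen_cup: Specimen cup with its white screw lid on, 64 mm high: plastic body 45 mm in diameter up to 51 mm, lid 51 mm in diameter above that. Stands upright on the bench. Origin: centre of its underside, z up. 30 g.
- dropper_bottle: Amber glass dropper bottle with a black rubber teat, 102 mm high; round body 33 mm in diameter, straight up to about 60 mm, then shoulder and 24 mm collar. Stands upright. Origin: centre of its underside, z up. 70 g.
- reagent_vial: Slim white-labelled reagent vial with a black dropper cap, 107 mm high, 23 mm in diameter. Stands upright. Origin: centre of its underside, z up. 32 g.
- petri_dish: Closed clear Petri dish with pale contents, 60 mm in diameter, 16 mm high, lying flat. Origin: centre of its underside, z up. 18 g. The lid does not come off.
- beaker: Look-alike of the specimen cup: open glass beaker, no lid, 53 mm in diameter, 70 mm high, standing on the bench. Not to be packed. Origin: centre of its underside, z up.
- tape_roll: Look-alike of the Petri dish: roll of cream label tape, 68 mm in diameter, 19 mm high, lying flat, a hole through its middle. Not to be packed. Origin: centre of its underside, z up.
- cup_insert: White plastic block 82 x 82 mm, 50 mm high, one of four side by side (centres 84 mm apart, order varies) in the fixed grey carrier tray. Origin: centre of its underside, 4 mm above the bench, on the bore's axis; z up, x, y along its sides. In the top a round flat-bottomed bore with 4 mm chamfer: 53 mm in diameter, 30 mm deep (floor at z 20 mm), for the body of the cup, lid above.
- bottle_insert: White plastic block 82 x 82 mm, 50 mm high, one of four side by side (centres 84 mm apart, order varies) in the fixed grey carrier tray. Origin: centre of its underside, 4 mm above the bench, on the bore's axis; z up, x, y along its sides. In the top a round flat-bottomed bore with 4 mm chamfer: 41 mm in diameter, 36 mm deep (floor at z 14 mm), for the dropper bottle.
- vial_insert: White plastic block 82 x 82 mm, 50 mm high, one of four side by side (centres 84 mm apart, order varies) in the fixed grey carrier tray. Origin: centre of its underside, 4 mm above the bench, on the bore's axis; z up, x, y along its sides. In the top a round flat-bottomed bore with 4 mm chamfer: 30 mm in diameter, 44 mm deep (floor at z 6 mm), for the vial.
- dish_insert: White plastic block 82 x 82 mm, 50 mm high, one of four side by side (centres 84 mm apart, order varies) in the fixed grey carrier tray. Origin: centre of its underside, 4 mm above the bench, on the bore's axis; z up, x, y along its sides. In the top a round flat-bottomed bore with 4 mm chamfer: 67 mm in diameter, only 6 mm deep (floor at z 44 mm), for the Petri dish, held by its upper 8 mm.
There are look-alikes about, which are no part of the job. What is shaped like the petri_dish but pink or turquoise is not meant.

How it is judged (in metres and radians):
At the end, for the whole second after the job is handed in: Cup, bottle, vial and dish each stand in their own insert: within 9 mm of the bore's axis, underside within 4 mm of the bore's floor, upright within 0.12 rad (7 degrees) and at rest; beaker and tape roll upright, within 20 mm of where they started (horizontal distance between specimen_cup and cup_insert below 0.009 m and z of specimen_cup in the frame of cup_insert between 0.016 and 0.024 m and angle between each of specimen_cup, dropper_bottle, reagent_vial, petri_dish, beaker, tape_roll's own z axis and vertical below 0.12 rad and linear speed of each of specimen_cup, dropper_bottle, reagent_vial, petri_dish below 0.02 m/s and horizontal distance between dropper_bottle and bottle_insert below 0.009 m and z of dropper_bottle in the frame of bottle_insert between 0.01 and 0.018 m and horizontal distance between reagent_vial and vial_insert below 0.009 m and z of reagent_vial in the frame of vial_insert between 0.002 and 0.01 m and horizontal distance between petri_dish and dish_insert below 0.009 m and z of petri_dish in the frame of dish_insert between 0.04 and 0.048 m and distance of each of beaker, tape_roll from where it was at the start of the episode below 0.02 m); the robot touches nothing.
It fails at once if a container to be packed is tipped more than about 45 degrees from upright (angle between any of specimen_cup, dropper_bottle, reagent_vial, petri_dish's own z axis and vertical above 0.8 rad).
It fails at once if a container to be packed is dropped (falls free of the fingers at more than 0.8 m/s, a drop of about 30 mm) ((linear speed of specimen_cup above 0.8 m/s and contact force between specimen_cup and the fingers below 0.01 N) or (linear speed of dropper_bottle above 0.8 m/s and contact force between dropper_bottle and the fingers below 0.01 N) or (linear speed of reagent_vial above 0.8 m/s and contact force between reagent_vial and the fingers below 0.01 N) or (linear speed of petri_dish above 0.8 m/s and contact force between petri_dish and the fingers below 0.01 N)).
It fails at once if the open beaker or the tape roll is pushed more than 20 mm, lifted or tipped (distance of any of beaker, tape_roll from where it was at the start of the episode above 0.02 m or angle between any of beaker, tape_roll's own z axis and vertical above 0.4 rad).
It also fails if it takes over 99 s, if anything falls off the work surface, if the arm or the gripper's body presses on something with over 40 N, if the wrist force passes 120 N, or if a joint passes its speed limit or range.

## Working session

There is one attempt and no reset: what is moved stays moved. The work goes in short steps, Python scripts to look and compute and a tool call to move; the robot and the scene stay as the last step left them, time stands still between calls to the robot, and variables do not carry over. Pictures are saved under pics/ and viewed, about 12 in all and at most 16, crops included, and the job is handed in when it is done.

Besides the shell and the picture viewer there is one more tool, called after "Call:" by a JSON object that holds its "fn" and its "kwargs". send_rows: Moves the arm, as the interface text tells. Its arguments: {"type":"object","properties":{"plan":{"type":"array"},"grip_force":{"type":"number"}},"required":["plan"]}

```bash
mkdir -p pics; ls; cat > h.py <<'E'
import numpy as np,cv2
from cell import env
def ray(cam,u,v,cal=None):
    c=cal or env.get_calibration(cam)
    K=np.array([[c['fx'],0,c['cx']],[0,c['fy'],c['cy']],[0,0,1.]])
    p=cv2.undistortPoints(np.array([[[u,v]]],float),K,np.array([c['k1'],0,0,0.]))[0,0]
    # k1 defined on undistorted radius like OpenCV
    E=np.array(c['extrinsics']); d=E[:3,:3]@np.array([p[0],p[1],1]); return E[:3,3],d
def at_z(cam,u,v,z,cal=None):
    o,d=ray(cam,u,v,cal); return o+d*(z-o[2])/d[2]
def proj(cam,P,cal=None):
    c=cal or env.get_calibration(cam); E=np.linalg.inv(np.array(c['extrinsics']))
    q=E[:3,:3]@np.array(P)+E[:3,3]; x=q[:2]/q[2]; x=x*(1+c['k1']*(x@x)); return np.array([c['fx']*x[0]+c['cx'],c['fy']*x[1]+c['cy']])
def save(cam,name,box=None,s=1):
    im=env.read_camera(cam)[:,:,::-1]
    if box: im=im[box[1]:box[3],box[0]:box[2]]
    cv2.imwrite('pics/'+name,cv2.resize(im,None,fx=s,fy=s,interpolation=cv2.INTER_CUBIC)); return im
E
python3 - <<'E'
from h import *
print(env.grip_point_offset); o=env.get_obs(); print(o['time_s'],o['tool_pos'],o['tool_rot'],o['grip_width'])
save('top','top.png',s=1.5);save('side','side.png',s=1.5)
for cam in('top','side'):
  print(cam,np.round(np.array(env.get_calibration(cam)['extrinsics']),3).tolist())
  for n in ['specimen_cup','dropper_bottle','reagent_vial','petri_dish','beaker','tape_roll','cup_insert','bottle_insert','vial_insert','dish_insert']:
    print(n,[(round(float(r['confidence']),2),[int(x) for x in r['rect']]) for r in env.regions_of(cam,n)[:4]])
E
```

```text
pics
0.0187
0.0 [ 0.28523938 -0.58345904  0.22147263] [-1.79891288e+02  3.75045089e-03  2.60576081e+01] 0.08688662270027131
top [[-0.079, -0.966, 0.245, 0.358], [-0.997, 0.076, -0.019, 0.023], [-0.0, -0.245, -0.969, 0.861], [0.0, 0.0, 0.0, 1.0]]
specimen_cup [(0.79, [156, 145, 182, 170])]
dropper_bottle [(0.54, [158, 194, 176, 216])]
reagent_vial [(0.5, [222, 256, 234, 261])]
petri_dish [(0.86, [302, 136, 330, 163]), (0.82, [257, 144, 284, 169]), (0.56, [167, 243, 197, 272])]
beaker [(0.56, [205, 178, 230, 208])]
tape_roll [(0.73, [211, 138, 237, 167])]
cup_insert [(0.87, [279, 225, 324, 267])]
bottle_insert [(0.81, [321, 223, 363, 264])]
vial_insert [(0.62, [271, 190, 316, 232])]
dish_insert [(0.68, [309, 182, 355, 224])]
side [[0.965, -0.182, 0.187, 0.387], [-0.261, -0.655, 0.709, -0.659], [-0.006, -0.733, -0.68, 0.644], [0.0, 0.0, 0.0, 1.0]]
specimen_cup [(0.7, [272, 107, 291, 140])]
dropper_bottle [(0.66, [232, 106, 244, 145])]
reagent_vial [(0.75, [186, 144, 198, 183])]
petri_dish [(0.84, [316, 217, 351, 245]), (0.77, [176, 141, 203, 163]), (0.69, [296, 182, 326, 208]), (0.21, [284, 148, 319, 172])]
beaker [(0.66, [245, 135, 267, 176]), (0.25, [183, 196, 234, 237])]
tape_roll [(0.91, [286, 148, 320, 175])]
cup_insert [(0.92, [184, 197, 233, 236])]
bottle_insert [(0.68, [187, 226, 247, 280])]
vial_insert [(0.93, [225, 185, 278, 225])]
dish_insert []
```

View pics/top.png

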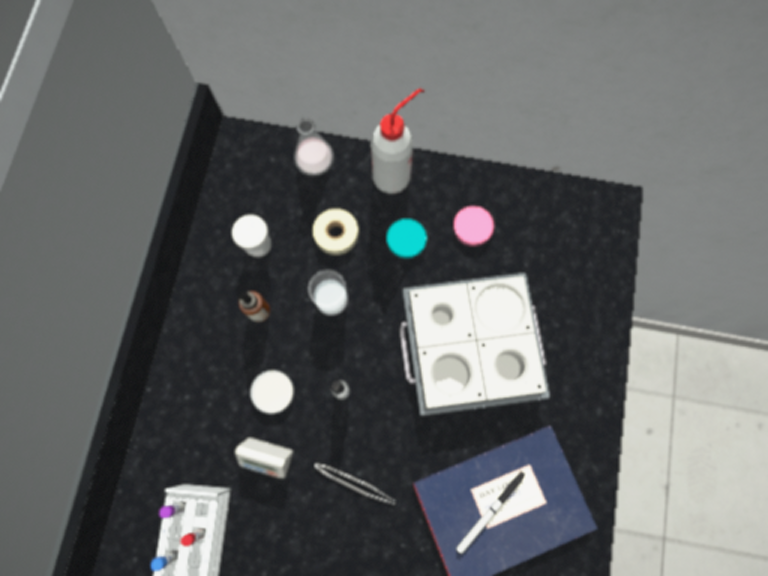

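View pics/side.png

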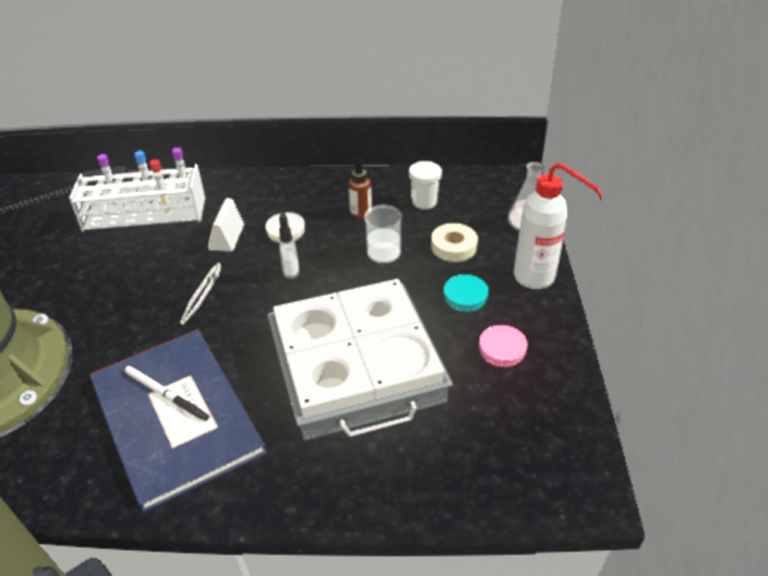

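Top view (at 1.5x): the cup with lid is at (252,234). The open beaker at (329,292) isn't meant. The bottle is at (254,304) and the vial at (340,390). The petri dish is the pale disc at (272,391). The roll with a hole at (335,231) and the turquoise and pink discs aren't meant. Tray bores: vial upper-left, dish upper-right, cup lower-left, bottle lower-right.

Next I fit positions by matching silhouettes.

```bash
cat > fit.py <<'E'
from h import *
from scipy.optimize import minimize
def hull(cam,profile,xy,cal):
    a=np.linspace(0,2*np.pi,32,endpoint=False); m=np.zeros((384*4,512*4),np.uint8)
    rings=[np.array([proj(cam,[xy[0]+r*np.cos(t),xy[1]+r*np.sin(t),z],cal) for t in a]) for r,z in profile]
    for p,q in zip(rings[:-1],rings[1:]):
        h=cv2.convexHull(np.round((np.vstack([p,q])+.5)*4).astype(np.int32)); cv2.fillConvexPoly(m,h,1)
    return cv2.resize(m,(512,384),interpolation=cv2.INTER_AREA) if 0 else m[2::4,2::4]>0
prof={'specimen_cup':[(.0225,0),(.0225,.051),(.0255,.051),(.0255,.064)],'dropper_bottle':[(.0165,0),(.0165,.06),(.012,.066),(.012,.08),(.006,.102)],
'reagent_vial':[(.0115,0),(.0115,.07),(.006,.09),(.004,.107)],'petri_dish':[(.03,0),(.03,.016)],'beaker':[(.0265,0),(.0265,.07)],'tape_roll':[(.034,0),(.034,.019)]}
def fit(name,cam,mask,x0):
    cal=env.get_calibration(cam)
    def f(xy):
        h=hull(cam,prof[name],xy,cal); return -(h&mask).sum()/max(1,(h|mask).sum())
    r=minimize(f,x0,method='Nelder-Mead',options=dict(initial_simplex=[x0,[x0[0]+.01,x0[1]],[x0[0],x0[1]+.01]],xatol=2e-4,fatol=1e-4,maxiter=60))
    return np.round(r.x,4),round(-r.fun,3)
E
python3 - <<'E'
from fit import *
env.read_camera('top');im=save('side','s0.png')
pick={'petri_dish':((181,261),(189,152))}
for n in prof:
  for i,cam in enumerate(('top','side')):
    R=env.regions_of(cam,n)
    if not R: print(n,cam,'none');continue
    if n in pick: R.sort(key=lambda r:abs((r['rect'][0]+r['rect'][2])/2-pick[n][i][0]))
    r=R[0]; m=np.array(r['region'])
    v,u=np.nonzero(m); x0=at_z(cam,u.mean(),v.mean(),prof[n][-1][1]/2)[:2]
    print(n,cam,np.round(x0,3),fit(n,cam,m,x0))
# tray crop
t=save('top','tray.png',(262,172,374,282),5)
for n,p in dict(vial=(441/1.5,313/1.5),dish=(501/1.5,306/1.5),cup=(450/1.5,371/1.5),bottle=(510/1.5,364/1.5)).items(): print(n,np.round(at_z('top',*p,.054),3))
E
```

```text
specimen_cup top [0.667 0.209] (array([0.6633, 0.2064]), np.float64(0.893))
specimen_cup side [0.664 0.209] (array([0.6624, 0.2027]), np.float64(0.906))
dropper_bottle top [0.552 0.204] (array([0.5562, 0.207 ]), np.float64(0.925))
dropper_bottle side [0.553 0.191] (array([0.5559, 0.2051]), np.float64(0.888))
reagent_vial top none
reagent_vial side [0.426 0.077] (array([0.4276, 0.0893]), np.float64(0.855))
petri_dish top [0.432 0.19 ] (array([0.4319, 0.1893]), np.float64(0.974))
petri_dish side [0.435 0.186] (array([0.4335, 0.1851]), np.float64(0.628))
beaker top [0.569 0.097] (array([0.5666, 0.0957]), np.float64(0.915))
beaker side [0.567 0.098] (array([0.5685, 0.0988]), np.float64(0.91))
tape_roll top [0.669 0.085] (array([0.6689, 0.0842]), np.float64(0.878))
tape_roll side [0.671 0.081] (array([0.6721, 0.0833]), np.float64(0.951))
vial [ 0.519 -0.065  0.054]
dish [ 0.522 -0.152  0.054]
cup [ 0.436 -0.069  0.054]
bottle [ 0.439 -0.154  0.054]
```

View pics/tray.png

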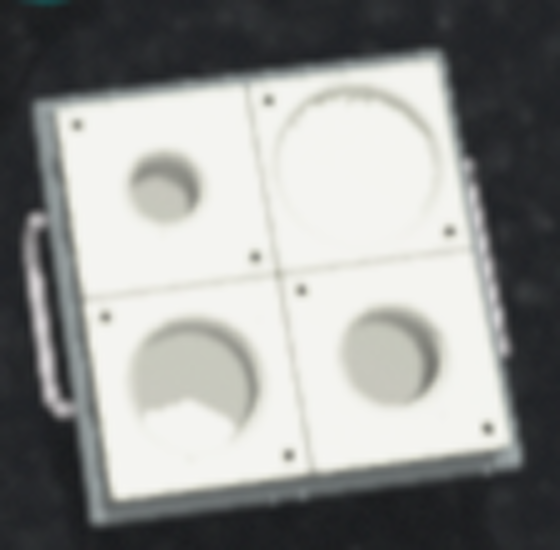

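Crop of the tray (at 5x): rim centres are vial (164,187), dish (357,163), cup (194,387) and bottle (391,355), and the diameters agree with that order. I'll go above the tray for a close look with the wrist camera, turning to yaw 45°.

Call:
{"fn": "send_rows", "kwargs": {"plan": [[87, 0, 0, 0, 0, 0, -0.111], [87, 0, 0, 0, 0, 0, -0.111], [87, 0, 0, 0, 0, 0, -0.111], [87, 50, -21, -4, 0, 0, 0], [87, 50, -21, -4, 0, 0, 0], [87, 50, -21, -4, 0, 0, 0], [87, 50, -21, -4, 0, 0, 0], [87, 50, -21, -4, 0, 0, 0], [87, 50, -21, -4, 0, 0, 0], [87, 50, -21, -4, 0, 0, 0], [87, 50, -21, -4, 0, 0, 0], [87, 50, -21, -4, 0, 0, 0]], "grip_force": 20}}

```text
time_s: 3.05
tool_pos: [0.4547, -0.1662, 0.2562]
tool_rot: [179.9, 0.0, 45.1]
force: [0.9, -0.3, 0.9]
grip_width: 0.0869
```

```bash
python3 - <<'E'
from h import *
o=env.get_obs(); print(o['time_s'],o['tool_pos'],o['tool_rot'],np.round(o['qpos'],0))
c=env.get_calibration('wrist'); print(np.round(c['extrinsics'],3).tolist(),c['fx'])
save('wrist','w1.png',s=1.5)
for n in ['cup_insert','bottle_insert','vial_insert','dish_insert']:
    print(n,[(round(float(r['confidence']),2),[int(x) for x in r['rect']]) for r in env.regions_of('wrist',n)[:2]])
f=lambda p:((p[0]+.5)/5-.5+262,(p[1]+.5)/5-.5+172)
print('corners',[np.round(at_z('top',*f(p),.054),4)[:2].tolist() for p in [(56,108),(440,55),(512,440),(112,500),(279,272)]])
print('bores v d c b',[np.round(at_z('top',*f(p),.054),4)[:2].tolist() for p in [(164,187),(357,163),(194,387),(391,355)]])
E
```

```text
3.05 [ 0.4546526  -0.16616843  0.25620838] [1.79922789e+02 7.57098593e-03 4.51246822e+01] [ 44.  -2. -26. 102.  -1.  80. -27.]
[[0.709, -0.679, -0.188, 0.506], [-0.705, -0.683, -0.189, -0.113], [-0.0, 0.267, -0.964, 0.418], [0.0, 0.0, 0.0, 1.0]] 302.59593818051417
cup_insert [(0.97, [141, 77, 236, 169])]
bottle_insert [(0.73, [194, 126, 290, 219])]
vial_insert [(0.61, [187, 12, 288, 122])]
dish_insert [(0.82, [241, 69, 341, 169])]
corners [[0.5567, -0.0229], [0.5672, -0.1923], [0.3999, -0.1996], [0.3887, -0.0313], [0.4777, -0.111]]
bores v d c b [[0.5182, -0.066], [0.5221, -0.15], [0.4322, -0.0699], [0.4389, -0.1539]]
```

View pics/w1.png

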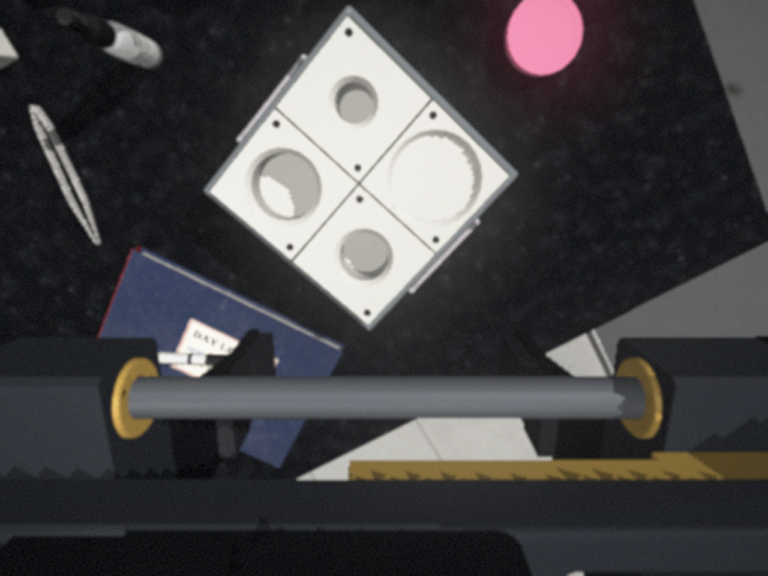

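Wrist view (at 1.5x): all four bores show. The junction is at (359,184), vial (354,101), dish (434,177), cup (284,184) and bottle (364,254). The bright patch in the cup bore is light on its floor.

```bash
python3 - <<'E'
from h import *
f=lambda p:((p[0]+.5)/1.5-.5,(p[1]+.5)/1.5-.5)
n=['vial','dish','cup','bottle','junction']
w=[(354,101),(434,177),(284,184),(364,254),(359,184)]
for k,p in zip(n,w): print(k,np.round(at_z('wrist',*f(p),.054),4)[:2])
for k,p in zip(['top','right','bot','left'],[(349,10),(514,173),(370,326),(208,190)]): print(k,np.round(at_z('wrist',*f(p),.054),4)[:2])
E
```

```text
vial [ 0.5174 -0.0683]
dish [ 0.5219 -0.1507]
cup [ 0.435  -0.0719]
bottle [ 0.4395 -0.1551]
junction [ 0.4766 -0.1133]
top [ 0.5583 -0.0237]
right [ 0.5681 -0.1924]
bot [ 0.3986 -0.2024]
left [ 0.3891 -0.0328]
```

Call:
{"fn": "send_rows", "kwargs": {"plan": [[87, 23.5, -26.6, 6, 0, 0, 0], [87, 23.5, -26.6, 6, 0, 0, 0], [87, 23.5, -26.6, 6, 0, 0, 0], [87, 23.5, -26.6, 6, 0, 0, 0], [87, 23.5, -26.6, 6, 0, 0, 0], [87, 23.5, -26.6, 6, 0, 0, 0], [87, 23.5, -26.6, 6, 0, 0, 0], [87, 23.5, -26.6, 6, 0, 0, 0], [87, 23.5, -26.6, 6, 0, 0, 0], [87, 23.5, -26.6, 6, 0, 0, 0], [87, 0, 0, 0, 0, 0, 0], [87, 0, 0, 0, 0, 0, 0]]}}

```text
time_s: 4.5
tool_pos: [0.4318, 0.1848, 0.1953]
tool_rot: [-180.0, 0.1, 45.1]
force: [0.1, -0.9, -0.3]
grip_width: 0.0873
```

```bash
cat > look.py <<'E'
import sys
from fit import *
# usage: look.py pic [name x y]...
o=env.get_obs(); print(round(o['time_s'],2),np.round(o['tool_pos'],4),np.round(o['tool_rot'],1))
save('wrist',sys.argv[1],s=1.5)
a=sys.argv[2:]
for n,x,y in zip(a[::3],a[1::3],a[2::3]):
    x0=np.array([float(x),float(y)])
    for r in env.regions_of('wrist',n)[:3]:
        m=np.array(r['region']); print(n,round(float(r['confidence']),2),[int(q) for q in r['rect']],fit(n,'wrist',m,x0))
E
python3 look.py w2.png petri_dish .4327 .1877 reagent_vial .4276 .089 dropper_bottle .556 .206
```

```text
4.5 [0.4318 0.1848 0.1953] [-1.80e+02  1.00e-01  4.51e+01]
petri_dish 0.87 [492, 141, 512, 190] (array([0.4327, 0.1877]), np.float64(-0.0))
petri_dish 0.85 [229, 142, 283, 197] (array([0.4318, 0.1875]), np.float64(0.976))
reagent_vial 0.8 [302, 218, 325, 249] (array([0.4292, 0.0961]), np.float64(0.604))
dropper_bottle 0.97 [311, 55, 358, 96] (array([0.5555, 0.2063]), np.float64(0.951))
```

View pics/w2.png

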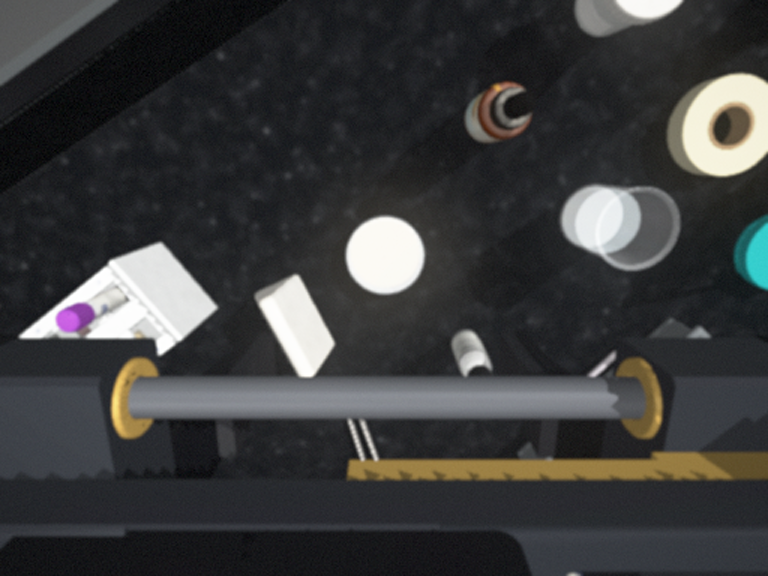

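Wrist view (at 1.5x): the pale disc with no hole at (385,255) is the Petri dish, at (0.432, 0.1875). The tape roll with its hole is at (730,125), the turquoise disc at the right edge, the bottle at (500,110) and the vial at (470,352). The paper tent at (295,325) is close to the dish, so I take the vial first. That leaves room to turn the jaws for the dish.

Call:
{"fn": "send_rows", "kwargs": {"plan": [[87, -24, 22, 0, 0, 0, 0], [87, -23, 22, 0, 0, 0, 0], [87, -23, 21, 0, 0, 0, 0], [87, 0, 0, 0, 0, 0, 0], [87, 0, 0, 0, 0, 0, 0]]}}

```text
time_s: 5.2
tool_pos: [0.4284, 0.0893, 0.1958]
tool_rot: [180.0, -0.0, 44.9]
force: [0.4, 1.9, 0.2]
grip_width: 0.087
```

```bash
python3 look.py w3.png reagent_vial .4276 .089 
python3 - <<'E'
from h import *
b=at_z('side',230/1.5,250/1.5,0);print(b)
for z in (.03,.04,.05,.06,.07,.08): print(z,proj('side',[b[0],b[1],z])*1.5)
E
```

```text
5.2 [0.4284 0.0893 0.1958] [180.   -0.   44.9]
reagent_vial 0.91 [245, 165, 266, 200] (array([0.4236, 0.0877]), np.float64(0.902))
[0.34445761 0.1648283  0.        ]
0.03 [226.6223356  234.45908176]
0.04 [225.47368424 229.1449197 ]
0.05 [224.31352445 223.7622101 ]
0.06 [223.14178689 218.3099722 ]
0.07 [221.95840735 212.78722042]
0.08 [220.76332732 207.1929654 ]
```

View pics/w3.png

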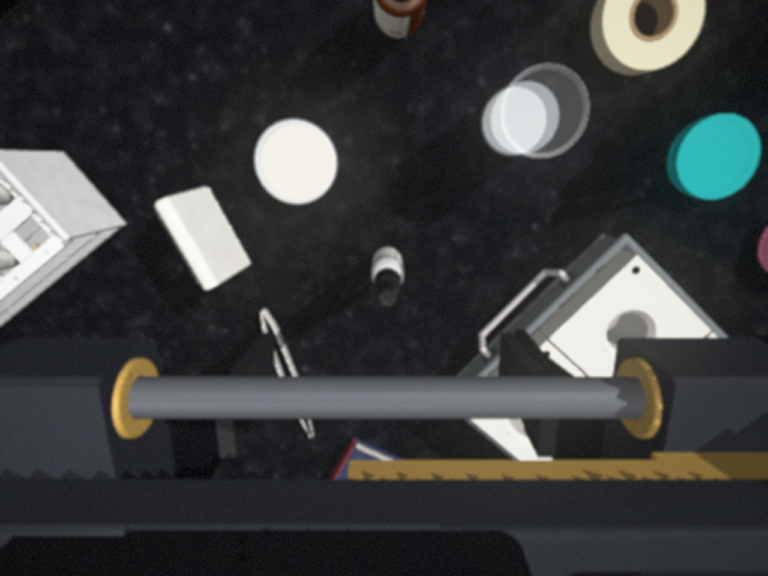

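Wrist view (at 1.5x): the vial is upright at (387,270) with its cap at (387,292). The dish is at (296,161), the tent at (205,238) and the beaker at (520,118). The wrist and side fits for the vial disagree by 4 mm, so I check with projected circles.

```bash
python3 - <<'E'
from fit import *
import glob
a=np.linspace(0,2*np.pi,40)
def ov(cam,pic,s,out,box,cands):
    im=cv2.imread('pics/'+pic)
    im=cv2.resize(im[box[1]:box[3],box[0]:box[2]],None,fx=5,fy=5,interpolation=cv2.INTER_CUBIC)
    for (x,y),col in cands:
        for r,z in((.0115,0),(.0115,.068),(.004,.107)):
            p=np.array([proj(cam,[x+r*np.cos(t),y+r*np.sin(t),z]) for t in a]); p=(p+.5)*s-np.array(box[:2]); cv2.polylines(im,[np.round(p*5).astype(int)],True,col,1)
    return im
C=[((.4276,.0893),(0,0,255)),((.4236,.0877),(0,255,0))]
A=ov('wrist','w3.png',1.5,'',(340,220,440,320),C)
save('side','s1.png',s=1.5)
B=ov('side','s1.png',1.5,'',(240,200,340,300),C)
cv2.imwrite('pics/ov.png',cv2.resize(np.hstack([A,B]),None,fx=.8,fy=.8))
E
```

```text
(no output)
```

View pics/ov.png

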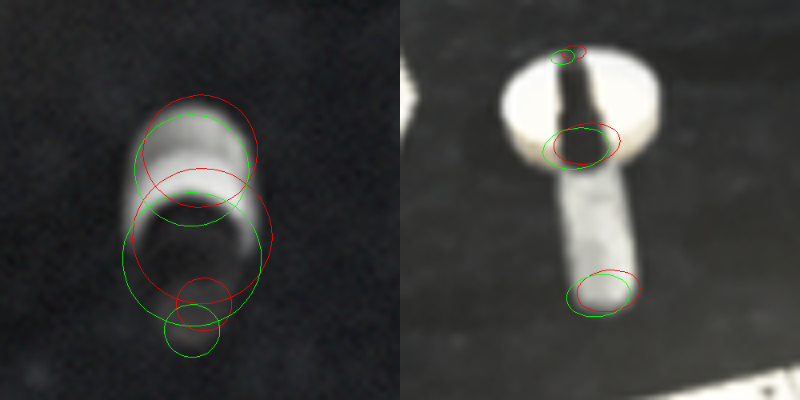

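The vial lies between the two fits, at about (0.426, 0.0897), with its shoulder at about 68 mm. I grip at a TCP height of 49 mm.

Call:
{"fn": "send_rows", "kwargs": {"plan": [[60, -1.6, -2, 30, 0, 0, 0], [50, 0, 0, 40, 0, 0, 0], [50, 0, 0, 40, 0, 0, 0], [50, 0, 0, 25, 0, 0, 0], [50, 0, 0, 12, 0, 0, 0], [40, 0, 0, 0, 0, 0, 0], [30, 0, 0, 0, 0, 0, 0], [20, 0, 0, 0, 0, 0, 0], [15, 0, 0, 0, 0, 0, 0], [15, 0, 0, 0, 0, 0, 0], [15, 0, 0, 0, 0, 0, 0]], "grip_force": 15}}

```text
time_s: 6.45
tool_pos: [0.4266, 0.0909, 0.0497]
tool_rot: [179.9, -0.1, 45.1]
force: [0.0, 0.2, 5.3]
grip_width: 0.0221
```

Call:
{"fn": "send_rows", "kwargs": {"plan": [[15, 0, 0, -15, 0, 0, 0], [15, 0, 0, -30, 0, 0, 0], [15, 0, 0, -35, 0, 0, 0], [15, 0, 0, -30, 0, 0, 0], [15, -8, 29, -15, 0, 0, 0], [15, -8, 30, 0, 0, 0, 0], [15, -8, 30, 0, 0, 0, 0], [15, -8, 29, 0, 0, 0, 0], [15, -8, 29, 0, 0, 0, 0], [15, -8, 29, 0, 0, 0, 0], [15, 0, 0, 0, 0, 0, 0], [15, 0, 0, 0, 0, 0, 0]]}}

```text
time_s: 7.65
tool_pos: [0.5162, -0.0674, 0.1731]
tool_rot: [-179.9, 0.0, 45.1]
force: [0.4, 0.2, -1.1]
grip_width: 0.0222
```

```bash
cat > ov.py <<'E'
import sys
from fit import *
# ov.py pic name dx dy TCPoffset : overlay held object at tool xy, region fit for each camera
n=sys.argv[1]; off=float(sys.argv[2])
o=env.get_obs(); t=np.array(o['tool_pos']); print(round(o['time_s'],2),np.round(t,4),np.round(o['tool_rot'],1),o['grip_width'])
z0=t[2]-off
P=[(r,z+z0) for r,z in prof[n]]; prof[n]=P
for cam in('wrist','side','top'):
    im=env.read_camera(cam)
    for r in env.regions_of(cam,n)[:2]:
        m=np.array(r['region']);x,s=fit(n,cam,m,t[:2])
        if s>.2: print(cam,round(float(r['confidence']),2),x,s)
E
python3 ov.py reagent_vial .0495; python3 - <<'E'
from h import *
A=save('side','x.png',(150,70,350,250),2);B=save('wrist','x2.png',(180,90,340,270),2)
cv2.imwrite('pics/held.png',cv2.resize(np.hstack([A[:180],B[:180]]),None,fx=2,fy=2))
E
```

```text
7.65 [ 0.5162 -0.0674  0.1731] [-179.9    0.    45.1] 0.022174256956034918
wrist 0.8 [ 0.5116 -0.0685] 0.61
side 0.87 [ 0.5133 -0.0653] 0.825
```

View pics/held.png

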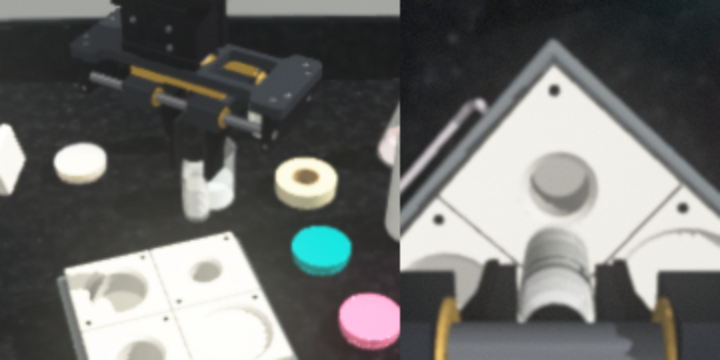

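```bash
python3 - <<'E'
from h import *
t=np.array(env.get_obs()['tool_pos']);e=np.array([.7071,.7071,0]);j=np.array([.7071,-.7071,0])
for d in(-.004,-.002,0,.002,.004): print(d,np.round(proj('wrist',t+e*(.0115+d)+[0,0,-.0495]),1))
print(np.round(at_z('wrist',(562-400)/2+180,182/2+90,.054),4))
im=cv2.imread('pics/x2.png')[:,:,0] # 2x crop
print(im[180:260:4,2*(257-180)+0])
E
```

```text
-0.004 [259.4 200.2]
-0.002 [259.4 197.6]
0 [259.5 194.9]
0.002 [259.5 192.3]
0.004 [259.5 189.6]
[ 0.5211 -0.0647  0.054 ]
[175 173 174 173 138 112 122 157 169 202 231 220 185 162 169 157 151 153
 159 133]
```

```bash
cat > chk.py <<'E'
from h import *
a=np.linspace(0,2*np.pi,60)
def chk(out,items,boxes,s=4):
    # items: (x,y,z,r,color); boxes: {cam:(l,t,r,b)}
    ims=[]
    for cam,b in boxes.items():
        im=env.read_camera(cam)[:,:,::-1][b[1]:b[3],b[0]:b[2]]; c=env.get_calibration(cam)
        im=cv2.resize(im,None,fx=s,fy=s,interpolation=cv2.INTER_CUBIC)
        for x,y,z,r,col in items:
            p=np.array([proj(cam,[x+r*np.cos(t),y+r*np.sin(t),z],c) for t in a]); p=(p+.5-np.array(b[:2]))*s
            cv2.polylines(im,[np.round(p).astype(int)],True,col,1)
        ims.append(im)
    h=min(i.shape[0] for i in ims); cv2.imwrite('pics/'+out,np.hstack([i[:h] for i in ims]))
E
python3 - <<'E'
from chk import *
t=np.array(env.get_obs()['tool_pos']);z=t[2]-.0495
R=(0,0,255);G=(0,200,0);B=(255,0,0)
it=[(.5171,-.0678,.054,.019,R),(.5171,-.0678,.050,.015,R),(t[0],t[1],z,.0115,G)]
chk('c1.png',it,{'wrist':(200,120,320,240),'side':(180,120,280,240)},3.6)
E
```

```text
(no output)
```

View pics/c1.png

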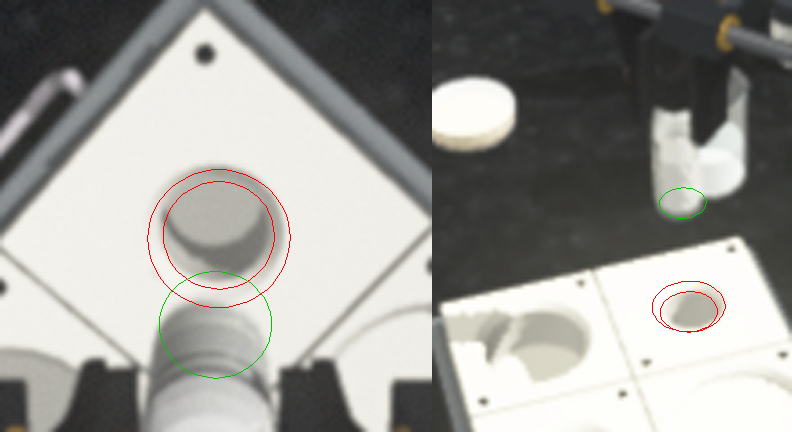

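The wrist view puts the bore about 3.5 mm further along tool +x than my model and the vial base slightly behind, while the side view shows a smaller difference. I shift 3 mm forward and lower until the base is just above the rim, so both can be compared at one depth.

Call:
{"fn": "send_rows", "kwargs": {"plan": [[15, 3, 0, 15, 0, 0, 0], [15, 0, 0, 25, 0, 0, 0], [15, 0, 0, 17, 0, 0, 0], [15, 0, 0, 5, 0, 0, 0], [15, 0, 0, 0, 0, 0, 0], [15, 0, 0, 0, 0, 0, 0]]}}

```text
time_s: 8.75
tool_pos: [0.5191, -0.065, 0.1121]
tool_rot: [180.0, -0.0, 45.1]
force: [-0.1, -0.4, 0.5]
grip_width: 0.0218
```

```bash
python3 - <<'E'
from chk import *
o=env.get_obs();t=np.array(o['tool_pos']);z=t[2]-.0495;print(t,z,o['force'])
R=(0,0,255);G=(0,200,0)
it=[(.5171,-.0678,.054,.019,R),(t[0],t[1],z,.0115,G)]
chk('c2.png',it,{'wrist':(210,100,310,220),'side':(200,140,280,260)},4.4)
E
```

```text
[ 0.51908332 -0.0649923   0.11205396] 0.06255396136505177 [-0.12884362 -0.35555662  0.46022776]
```

View pics/c2.png

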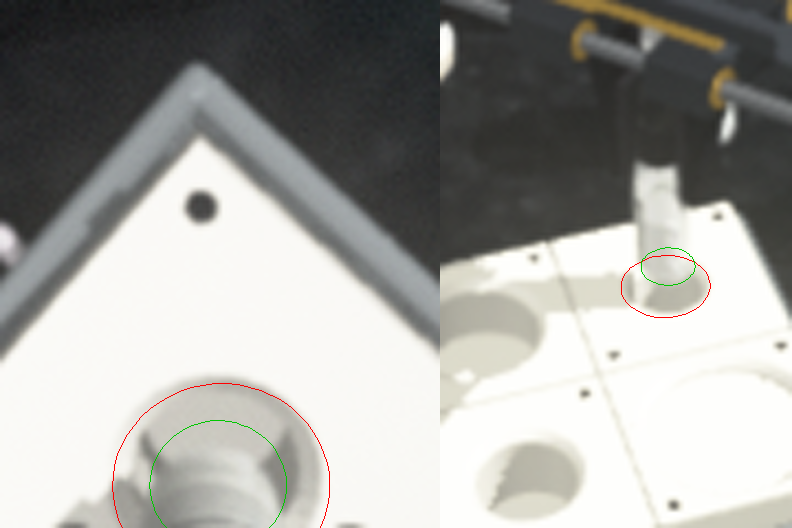

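Wrist view (at 4.4x): the vial front edge at y≈455 is about 6 mm behind the TCP circle, while the rim is close to the model. The side view agrees, so the vial is held off-centre by −5.5 mm along tool x. I correct by +3.5 and +0.7 mm and enter slowly.

Call:
{"fn": "send_rows", "kwargs": {"plan": [[15, 3.5, 0.7, 0, 0, 0, 0], [15, 0, 0, 4, 0, 0, 0], [15, 0, 0, 5, 0, 0, 0], [15, 0, 0, 5, 0, 0, 0], [15, 0, 0, 6, 0, 0, 0], [15, 0, 0, 6, 0, 0, 0], [15, 0, 0, 0, 0, 0, 0]]}}

```text
time_s: 9.55
tool_pos: [0.5207, -0.0631, 0.0844]
tool_rot: [-179.9, 0.1, 45.1]
force: [0.4, -0.1, -0.6]
grip_width: 0.0222
```

Call:
{"fn": "send_rows", "kwargs": {"plan": [[15, 0, 0, 7, 0, 0, 0], [15, 0, 0, 7, 0, 0, 0], [15, 0, 0, 5, 0, 0, 0], [15, 0, 0, 3, 0, 0, 0], [15, 0, 0, 1.5, 0, 0, 0], [15, 0, 0, 0, 0, 0, 0]]}}

```text
time_s: 10.15
tool_pos: [0.5215, -0.0631, 0.062]
tool_rot: [-180.0, 0.0, 45.1]
force: [-0.8, -0.5, -1.1]
grip_width: 0.0216
```

Call:
{"fn": "send_rows", "kwargs": {"plan": [[15, 0, 0, 1, 0, 0, 0], [15, 0, 0, 1, 0, 0, 0], [15, 0, 0, 0, 0, 0, 0]]}}

```text
time_s: 10.45
tool_pos: [0.5216, -0.0632, 0.0601]
tool_rot: [180.0, 0.0, 45.1]
force: [0.2, -1.0, 0.2]
grip_width: 0.0219
```

Call:
{"fn": "send_rows", "kwargs": {"plan": [[15, 0, 0, 1, 0, 0, 0], [15, 0, 0, 0.7, 0, 0, 0], [15, 0, 0, 0, 0, 0, 0]]}}

```text
time_s: 10.75
tool_pos: [0.5219, -0.0632, 0.0596]
tool_rot: [180.0, 0.0, 45.1]
force: [-2.7, 0.2, 8.3]
grip_width: 0.0219
```

Contact is at the expected height, so the vial is seated. I release it, rise and head for the dish.

Call:
{"fn": "send_rows", "kwargs": {"plan": [[26, 0, 0, 0, 0, 0, 0], [32, 0, 0, 0, 0, 0, 0], [45, 0, 0, 0, 0, 0, 0], [45, 0, 0, -20, 0, 0, 0], [45, 0, 0, -40, 0, 0, 0], [45, 0, 0, -45, 0, 0, 0], [70, 0, 0, -35, 0, 0, 0], [87, 28, -35, 0, 0, 0, 0], [87, 28, -35, 0, 0, 0, 0], [87, 19, -40, 0, 0, 0, 0], [87, 19, -40, 0, 0, 0, 0], [87, 19, -40, 0, 0, 0, 0]]}}

```text
time_s: 11.95
tool_pos: [0.4657, 0.1525, 0.1983]
tool_rot: [180.0, 0.0, 45.1]
force: [0.7, -0.3, 0.2]
grip_width: 0.0833
```

Call:
{"fn": "send_rows", "kwargs": {"plan": [[87, 0, -40, 0, 0, 0, 0], [87, 0, -10, 0, 0, 0, 0], [87, 0, 0, 0, 0, 0, 0.14], [87, 0, 0, 0, 0, 0, 0.14], [87, 0, 0, 0, 0, 0, 0.14], [87, 0, 0, 0, 0, 0, 0.14], [87, 0, 0, 0, 0, 0, 0.14], [87, 0, 0, 0, 0, 0, 0], [87, 0, 0, 0, 0, 0, 0]]}}

```text
time_s: 12.85
tool_pos: [0.4313, 0.1858, 0.1983]
tool_rot: [180.0, 0.0, 5.2]
force: [-0.3, -0.1, 0.8]
grip_width: 0.087
```

```bash
python3 look.py w4.png petri_dish .4320 .188
python3 - <<'E'
from chk import *
chk('c3.png',[],{'wrist':(130,60,380,250),'side':(170,130,310,320)},2)
E
```

```text
12.85 [0.4313 0.1858 0.1983] [180.    0.    5.2]
petri_dish 0.96 [226, 144, 282, 197] (array([0.431 , 0.1889]), np.float64(0.966))
petri_dish 0.53 [458, 0, 504, 8] (array([0.432, 0.188]), np.float64(-0.0))
```

View pics/c3.png

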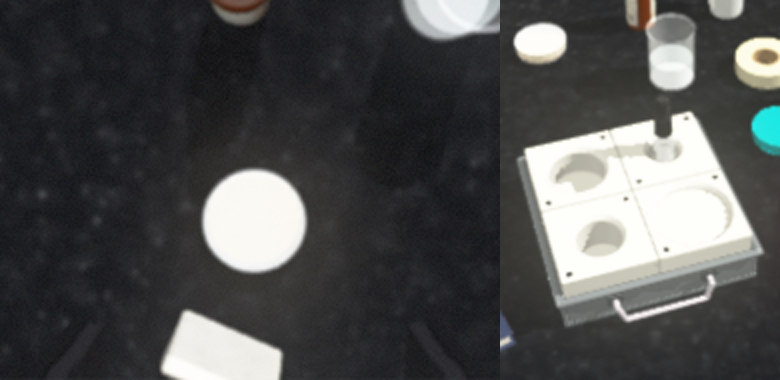

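The side view shows the vial standing in its bore. The wrist view shows the dish at (254,220), 2x, plain and without a hole, with the tent clear at (220,345). I go down onto the dish.

Call:
{"fn": "send_rows", "kwargs": {"plan": [[87, 0, -2.7, 40, 0, 0, 0], [87, 0, 0, 45, 0, 0, 0], [87, 0, 0, 45, 0, 0, 0], [87, 0, 0, 35, 0, 0, 0], [87, 0, 0, 17, 0, 0, 0], [87, 0, 0, 7, 0, 0, 0], [87, 0, 0, 0, 0, 0, 0], [87, 0, 0, 0, 0, 0, 0]]}}

```text
time_s: 13.85
tool_pos: [0.4318, 0.1894, 0.0104]
tool_rot: [-180.0, -0.1, 5.1]
force: [-0.2, 0.0, 0.2]
grip_width: 0.087
```

Call:
{"fn": "send_rows", "kwargs": {"plan": [[80, 0, 0, 1.8, 0, 0, 0], [70, 0, 0, 0, 0, 0, 0], [62, 0, 0, 0, 0, 0, 0], [57, 0, 0, 0, 0, 0, 0], [55, 0, 0, 0, 0, 0, 0], [55, 0, 0, 0, 0, 0, 0], [55, 0, 0, 0, 0, 0, 0]], "grip_force": 15}}

```text
time_s: 14.55
tool_pos: [0.4311, 0.1888, 0.0078]
tool_rot: [180.0, -0.0, 5.0]
force: [-0.5, -0.3, 3.4]
grip_width: 0.0599
```

Call:
{"fn": "send_rows", "kwargs": {"plan": [[55, 0, 0, -8, 0, 0, 0], [55, 0, 0, -20, 0, 0, 0], [55, 0, 0, -35, 0, 0, 0], [55, 0, 0, -40, 0, 0, 0], [55, 0, 0, -35, 0, 0, 0], [55, 0, 0, -20, 0, 0, 0], [55, 0, 0, 0, 0, 0, -0.14], [55, 0, 0, 0, 0, 0, -0.14], [55, 0, 0, 0, 0, 0, -0.14], [55, 0, 0, 0, 0, 0, -0.14], [55, 0, 0, 0, 0, 0, -0.14], [55, 0, 0, 0, 0, 0, 0]]}}

```text
time_s: 15.75
tool_pos: [0.4307, 0.1892, 0.1658]
tool_rot: [180.0, -0.0, 45.2]
force: [0.5, -0.2, -0.5]
grip_width: 0.0601
```

Call:
{"fn": "send_rows", "kwargs": {"plan": [[55, -10, 18, 0, 0, 0, 0], [55, -19, 33, 0, 0, 0, 0], [55, -19, 33, 0, 0, 0, 0], [55, -19, 33, 0, 0, 0, 0], [55, -19, 33, 0, 0, 0, 0], [55, -19, 33, 0, 0, 0, 0], [55, -19, 33, 0, 0, 0, 0], [55, -19, 33, 0, 0, 0, 0], [55, -18, 32, 0, 0, 0, 0], [55, -15, 24, 0, 0, 0, 0], [55, 0, 0, 0, 0, 0, 0], [55, 0, 0, 0, 0, 0, 0]]}}

```text
time_s: 16.95
tool_pos: [0.5228, -0.151, 0.1655]
tool_rot: [-179.9, -0.0, 44.9]
force: [0.6, 0.0, -0.7]
grip_width: 0.0599
```

Call:
{"fn": "send_rows", "kwargs": {"plan": [[55, 0, 0, 30, 0, 0, 0], [55, 0, 0, 35, 0, 0, 0], [55, 0, 0, 22, 0, 0, 0], [55, 0, 0, 8, 0, 0, 0], [55, 0, 0, 0, 0, 0, 0], [55, 0, 0, 0, 0, 0, 0]]}}

```text
time_s: 17.55
tool_pos: [0.5239, -0.1504, 0.072]
tool_rot: [179.9, -0.1, 45.2]
force: [-0.0, -0.2, -0.4]
grip_width: 0.0597
```

```bash
python3 - <<'E'
from chk import *
o=env.get_obs();t=np.array(o['tool_pos']);z=t[2]-.008;print(t,z)
R=(0,0,255);G=(0,200,0)
it=[(.522,-.151,.054,.0375,R),(t[0],t[1],z,.030,G),(t[0],t[1],z+.016,.030,G)]
chk('c4.png',it,{'wrist':(190,70,330,220),'side':(220,160,310,250)},3.4)
E
```

```text
[ 0.52393207 -0.15044982  0.07196173] 0.06396172633271399
```

View pics/c4.png

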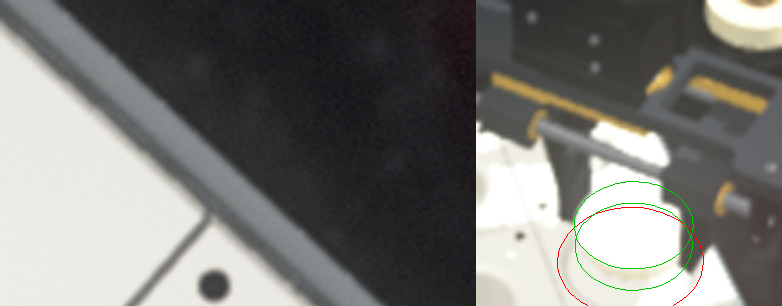

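The side view puts the held dish at the expected circle over its bore, and the wrist crop missed the dish. I nudge about 1.5 mm and lower slowly.

Call:
{"fn": "send_rows", "kwargs": {"plan": [[55, -1.2, -0.8, 4, 0, 0, 0], [55, 0, 0, 4, 0, 0, 0], [55, 0, 0, 3, 0, 0, 0], [55, 0, 0, 2, 0, 0, 0], [55, 0, 0, 1, 0, 0, 0], [55, 0, 0, 0, 0, 0, 0]]}}

```text
time_s: 18.25
tool_pos: [0.5214, -0.1512, 0.0564]
tool_rot: [-180.0, 0.0, 45.1]
force: [-0.1, -0.0, -0.4]
grip_width: 0.0598
```

Call:
{"fn": "send_rows", "kwargs": {"plan": [[55, 0, 0, 0.7, 0, 0, 0], [55, 0, 0, 0.7, 0, 0, 0], [55, 0, 0, 0, 0, 0, 0]]}}

```text
time_s: 18.55
tool_pos: [0.5217, -0.1513, 0.0559]
tool_rot: [180.0, 0.0, 45.1]
force: [-2.3, 0.1, 4.3]
grip_width: 0.06
```

Floor contact is at the expected height. I release the dish and go to the cup.

Call:
{"fn": "send_rows", "kwargs": {"plan": [[62, 0, 0, 0, 0, 0, 0], [68, 0, 0, 0, 0, 0, 0], [72, 0, 0, 0, 0, 0, 0], [72, 0, 0, -15, 0, 0, 0], [72, 0, 0, -40, 0, 0, 0], [80, 0, 0, -45, 0, 0, 0], [87, 0, 0, -40, 0, 0, 0], [87, 40, -17, 0, 0, 0, 0], [87, 44, -19, 0, 0, 0, 0], [87, 44, -19, 0, 0, 0, 0], [87, 44, -19, 0, 0, 0, 0], [87, 44, -19, 0, 0, 0, 0]]}}

```text
time_s: 19.75
tool_pos: [0.6087, 0.069, 0.1966]
tool_rot: [179.9, -0.0, 45.1]
force: [1.3, 0.0, 0.5]
grip_width: 0.0867
```

Call:
{"fn": "send_rows", "kwargs": {"plan": [[87, 44, -19, 0, 0, 0, 0], [87, 44, -19, 0, 0, 0, 0], [87, 30, -13, 0, 0, 0, 0], [87, 15, -7, 0, 0, 0, 0], [87, 0, 0, 0, 0, 0, 0], [87, 0, 0, 0, 0, 0, 0]]}}

```text
time_s: 20.35
tool_pos: [0.6607, 0.2022, 0.1957]
tool_rot: [180.0, 0.0, 45.2]
force: [0.3, -0.5, -0.2]
grip_width: 0.0874
```

```bash
python3 look.py w5.png specimen_cup .663 .2045 dropper_bottle .556 .206
```

```text
20.35 [0.6607 0.2022 0.1957] [180.    0.   45.2]
specimen_cup 0.96 [236, 145, 282, 201] (array([0.6631, 0.2041]), np.float64(0.934))
dropper_bottle 0.85 [183, 214, 210, 250] (array([0.5725, 0.2077]), np.float64(0.546))
```

View pics/w5.png

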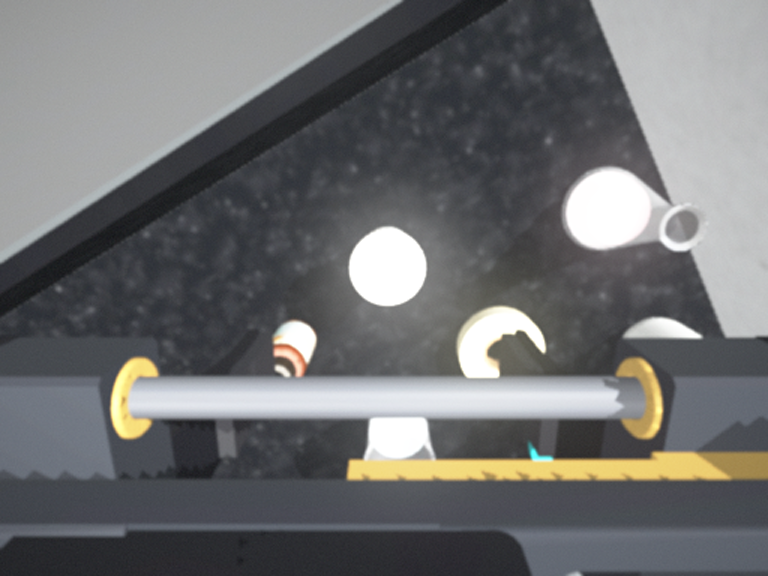

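Wrist view (at 1.5x): the closed white lid of the specimen cup is at (387,265). The open beaker is at (398,440), the tape at (500,345) and the bottle at (292,350). I go down onto the lid.

Call:
{"fn": "send_rows", "kwargs": {"plan": [[87, 3, 0.3, 35, 0, 0, 0], [80, 0, 0, 45, 0, 0, 0], [75, 0, 0, 40, 0, 0, 0], [70, 0, 0, 25, 0, 0, 0], [65, 0, 0, 11, 0, 0, 0], [58, 0, 0, 0, 0, 0, 0], [52, 0, 0, 0, 0, 0, 0], [46, 0, 0, 0, 0, 0, 0], [46, 0, 0, 0, 0, 0, 0], [46, 0, 0, 0, 0, 0, 0], [46, 0, 0, 0, 0, 0, 0]]}}

```text
time_s: 21.6
tool_pos: [0.6644, 0.2051, 0.0415]
tool_rot: [179.9, -0.2, 45.1]
force: [0.4, -0.4, 6.6]
grip_width: 0.0502
```

Call:
{"fn": "send_rows", "kwargs": {"plan": [[46, 0, 0, -15, 0, 0, 0], [46, 0, 0, -35, 0, 0, 0], [46, 0, 0, -45, 0, 0, 0], [46, 0, 0, -30, 0, 0, 0], [46, -20, 2, -8, 0, 0, 0], [46, -42, 4, 0, 0, 0, 0], [46, -42, 4, 0, 0, 0, 0], [46, -42, 4, 0, 0, 0, 0], [46, -42, 4, 0, 0, 0, 0], [46, -42, 4, 0, 0, 0, 0], [46, -42, 4, 0, 0, 0, 0], [46, -42, 4, 0, 0, 0, 0]]}}

```text
time_s: 22.8
tool_pos: [0.4615, -0.04, 0.1729]
tool_rot: [179.9, -0.0, 45.2]
force: [1.0, -1.2, -0.9]
grip_width: 0.0501
```

Call:
{"fn": "send_rows", "kwargs": {"plan": [[46, -30, 2, 0, 0, 0, 0], [46, -15, 1, 0, 0, 0, 0], [46, 0, 0, 0, 0, 0, 0], [46, 0, 0, 0, 0, 0, 0]]}}

```text
time_s: 23.2
tool_pos: [0.4337, -0.0725, 0.1729]
tool_rot: [179.9, -0.0, 45.2]
force: [-0.3, -0.2, -0.0]
grip_width: 0.0505
```

Call:
{"fn": "send_rows", "kwargs": {"plan": [[46, 2.2, -0.3, 20, 0, 0, 0], [46, 0, 0, 30, 0, 0, 0], [46, 0, 0, 15, 0, 0, 0], [46, 0, 0, 6, 0, 0, 0], [46, 0, 0, 0, 0, 0, 0], [46, 0, 0, 0, 0, 0, 0]]}}

```text
time_s: 23.8
tool_pos: [0.4356, -0.0708, 0.1021]
tool_rot: [180.0, -0.1, 45.2]
force: [-0.6, -0.6, -0.7]
grip_width: 0.0505
```

```bash
python3 - <<'E'
from chk import *
o=env.get_obs();t=np.array(o['tool_pos']);z=t[2]-.0415;print(t,z)
R=(0,0,255);G=(0,200,0)
it=[(.4338,-.0718,.054,.0305,R),(t[0]-.001,t[1]-.001,z,.0225,G),(t[0]-.001,t[1]-.001,z+.051,.0225,G)]
chk('c5.png',it,{'wrist':(195,90,325,220),'side':(150,150,260,260)},3.2)
E
```

```text
[ 0.43555456 -0.07077684  0.10205632] 0.06055632031124376
```

View pics/c5.png

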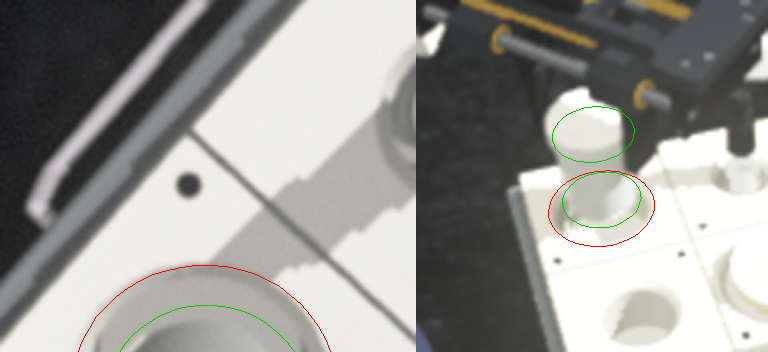

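Wrist view (at 3.2x): the rim matches my circle, and the cup's front edge at y≈322 is 17 px, about 3.5 mm, behind the expected circle. I shift +3 mm and lower.

Call:
{"fn": "send_rows", "kwargs": {"plan": [[46, 3, 0, 0, 0, 0, 0], [46, 0, 0, 4, 0, 0, 0], [46, 0, 0, 5, 0, 0, 0], [46, 0, 0, 6, 0, 0, 0], [46, 0, 0, 6, 0, 0, 0], [46, 0, 0, 0, 0, 0, 0]]}}

```text
time_s: 24.5
tool_pos: [0.4356, -0.0691, 0.0791]
tool_rot: [-179.9, 0.1, 45.1]
force: [0.6, -1.0, -1.1]
grip_width: 0.0504
```

Call:
{"fn": "send_rows", "kwargs": {"plan": [[46, 0, 0, 6, 0, 0, 0], [46, 0, 0, 4, 0, 0, 0], [46, 0, 0, 2, 0, 0, 0], [46, 0, 0, 1, 0, 0, 0], [46, 0, 0, 0, 0, 0, 0]]}}

```text
time_s: 25.0
tool_pos: [0.4366, -0.0693, 0.0671]
tool_rot: [-180.0, 0.0, 45.1]
force: [0.1, -0.3, -0.1]
grip_width: 0.0503
```

Call:
{"fn": "send_rows", "kwargs": {"plan": [[46, 0, 0, 1, 0, 0, 0], [46, 0, 0, 0.8, 0, 0, 0], [46, 0, 0, 0, 0, 0, 0]]}}

```text
time_s: 25.3
tool_pos: [0.4368, -0.0693, 0.0656]
tool_rot: [180.0, -0.0, 45.1]
force: [0.4, 0.5, 0.5]
grip_width: 0.0507
```

Call:
{"fn": "send_rows", "kwargs": {"plan": [[46, 0, 0, 0.7, 0, 0, 0], [46, 0, 0, 0.6, 0, 0, 0], [46, 0, 0, 0, 0, 0, 0]]}}

```text
time_s: 25.6
tool_pos: [0.4369, -0.0693, 0.0654]
tool_rot: [180.0, 0.0, 45.1]
force: [-4.9, 0.8, 11.3]
grip_width: 0.0505
```

Contact is at the expected seat height. I release the cup and go to the bottle.

Call:
{"fn": "send_rows", "kwargs": {"plan": [[54, 0, 0, 0, 0, 0, 0], [60, 0, 0, 0, 0, 0, 0], [64, 0, 0, 0, 0, 0, 0], [64, 0, 0, -15, 0, 0, 0], [64, 0, 0, -35, 0, 0, 0], [64, 0, 0, -45, 0, 0, 0], [64, 0, 0, -40, 0, 0, 0], [70, 30, -12, 0, 0, 0, 0], [80, 42, -17, 0, 0, 0, 0], [87, 42, -17, 0, 0, 0, 0], [87, 42, -17, 0, 0, 0, 0], [87, 42, -17, 0, 0, 0, 0]]}}

```text
time_s: 26.8
tool_pos: [0.5202, 0.1288, 0.1992]
tool_rot: [180.0, -0.0, 45.1]
force: [-0.4, -0.9, -0.4]
grip_width: 0.0858
```

Call:
{"fn": "send_rows", "kwargs": {"plan": [[87, 42, -17, 0, 0, 0, 0], [87, 27, -10, 0, 0, 0, 0], [87, 12, -4, 0, 0, 0, 0], [87, 0, 0, 0, 0, 0, 0], [87, 0, 0, 0, 0, 0, 0]]}}

```text
time_s: 27.3
tool_pos: [0.5546, 0.2053, 0.1987]
tool_rot: [180.0, 0.1, 45.1]
force: [-0.2, -0.5, -0.5]
grip_width: 0.0873
```

```bash
python3 look.py w6.png dropper_bottle .5557 .206; python3 - <<'E'
from fit import *
# dish, cup in tray: positions from side/top
prof['petri_dish']=[(.03,.048),(.03,.064)];prof['specimen_cup']=[(.0255,.075),(.0255,.088)]
for cam in('top','side'):
  env.read_camera(cam)
  for n,x in(('petri_dish',(.522,-.151)),('specimen_cup',(.4335,-.072))):
    for r in env.regions_of(cam,n)[:4]:
      a=fit(n,cam,np.array(r['region']),np.array(x))
      if a[1]>.25: print(cam,n,[int(q) for q in r['rect']],a)
E
```

```text
27.3 [0.5546 0.2053 0.1987] [1.80e+02 1.00e-01 4.51e+01]
dropper_bottle 0.75 [243, 154, 277, 194] (array([0.5564, 0.2067]), np.float64(0.946))
top petri_dish [319, 188, 350, 216] (array([ 0.5233, -0.1512]), np.float64(0.939))
top specimen_cup [289, 235, 314, 261] (array([ 0.4345, -0.0685]), np.float64(0.955))
side petri_dish [249, 218, 283, 250] (array([ 0.5219, -0.1479]), np.float64(0.946))
side specimen_cup [192, 192, 220, 226] (array([ 0.4358, -0.0755]), np.float64(0.729))
```

Call:
{"fn": "send_rows", "kwargs": {"plan": [[80, 1, 0, 35, 0, 0, 0], [75, 0, 0, 45, 0, 0, 0], [70, 0, 0, 40, 0, 0, 0], [60, 0, 0, 25, 0, 0, 0], [55, 0, 0, 12, 0, 0, 0], [45, 0, 0, 0, 0, 0, 0], [35, 0, 0, 0, 0, 0, 0], [28, 0, 0, 0, 0, 0, 0], [28, 0, 0, 0, 0, 0, 0], [28, 0, 0, 0, 0, 0, 0], [28, 0, 0, 0, 0, 0, 0]], "grip_force": 20}}

```text
time_s: 28.8
tool_pos: [0.5569, 0.2077, 0.0436]
tool_rot: [179.9, -0.1, 45.1]
force: [0.5, -0.1, 6.9]
grip_width: 0.0312
```

Call:
{"fn": "send_rows", "kwargs": {"plan": [[28, 0, 0, -15, 0, 0, 0], [28, 0, 0, -35, 0, 0, 0], [28, 0, 0, -45, 0, 0, 0], [28, 0, 0, -35, 0, 0, 0], [28, -15, 8, -15, 0, 0, 0], [28, -38, 19, 0, 0, 0, 0], [28, -38, 19, 0, 0, 0, 0], [28, -38, 19, 0, 0, 0, 0], [28, -38, 19, 0, 0, 0, 0], [28, -38, 19, 0, 0, 0, 0], [28, -38, 19, 0, 0, 0, 0], [28, -38, 19, 0, 0, 0, 0]]}}

```text
time_s: 30.0
tool_pos: [0.4561, -0.0922, 0.1878]
tool_rot: [180.0, 0.0, 45.2]
force: [0.9, 0.0, -0.8]
grip_width: 0.0319
```

Call:
{"fn": "send_rows", "kwargs": {"plan": [[28, -34, 19, 0, 0, 0, 0], [28, -22, 13, 0, 0, 0, 0], [28, 0, 0, 0, 0, 0, 0], [28, 0, 0, 0, 0, 0, 0]]}}

```text
time_s: 30.4
tool_pos: [0.4402, -0.1529, 0.1874]
tool_rot: [-180.0, -0.0, 45.1]
force: [0.7, 0.8, -0.4]
grip_width: 0.0317
```

Call:
{"fn": "send_rows", "kwargs": {"plan": [[28, 0, 0, 20, 0, 0, 0], [28, 0, 0, 30, 0, 0, 0], [28, 0, 0, 22, 0, 0, 0], [28, 0, 0, 10, 0, 0, 0], [28, 0, 0, 0, 0, 0, 0], [28, 0, 0, 0, 0, 0, 0]]}}

```text
time_s: 31.0
tool_pos: [0.4413, -0.1528, 0.1061]
tool_rot: [179.9, -0.0, 45.2]
force: [0.3, 0.3, -1.8]
grip_width: 0.0316
```

```bash
python3 - <<'E'
from chk import *
o=env.get_obs();t=np.array(o['tool_pos']);z=t[2]-.042;print(t,z)
R=(0,0,255);G=(0,200,0)
it=[(.4384,-.1557,.054,.0245,R),(t[0],t[1],z,.0165,G)]
chk('c6.png',it,{'wrist':(200,100,320,230),'side':(160,170,260,300)},3.5)
E
```

```text
[ 0.4412609  -0.15282783  0.10606411] 0.06406410750795466
```

View pics/c6.png

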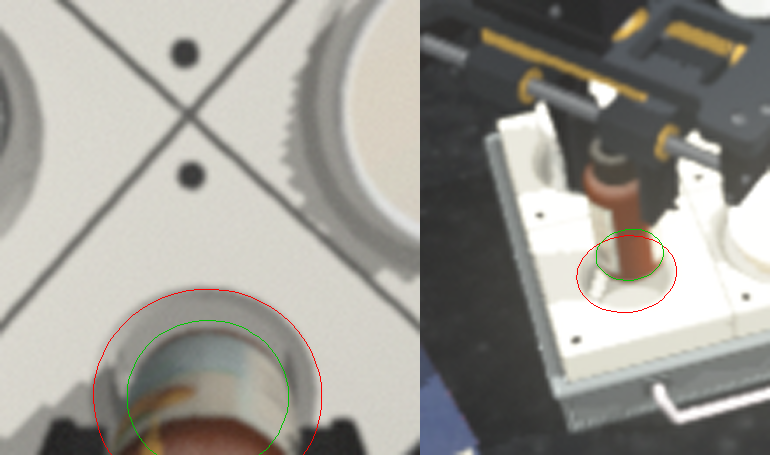

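Wrist view (at 3.5x): the bottle's front edge at y≈332 is about 2.4 mm behind the TCP circle, and the rim matches. That leaves the bottle about 1.5 mm forward of the bore axis, within the fit. I correct by −1 mm and lower.

Call:
{"fn": "send_rows", "kwargs": {"plan": [[28, -1, 0, 2, 0, 0, 0], [28, 0, 0, 5, 0, 0, 0], [28, 0, 0, 6, 0, 0, 0], [28, 0, 0, 6, 0, 0, 0], [28, 0, 0, 6, 0, 0, 0], [28, 0, 0, 0, 0, 0, 0]]}}

```text
time_s: 31.7
tool_pos: [0.4388, -0.1538, 0.079]
tool_rot: [-179.9, 0.0, 45.1]
force: [0.2, -0.2, -1.3]
grip_width: 0.0318
```

Call:
{"fn": "send_rows", "kwargs": {"plan": [[28, 0, 0, 7, 0, 0, 0], [28, 0, 0, 5, 0, 0, 0], [28, 0, 0, 3, 0, 0, 0], [28, 0, 0, 2, 0, 0, 0], [28, 0, 0, 0, 0, 0, 0]]}}

```text
time_s: 32.2
tool_pos: [0.4395, -0.154, 0.0629]
tool_rot: [-180.0, 0.0, 45.1]
force: [0.2, 0.8, -0.9]
grip_width: 0.0318
```

Call:
{"fn": "send_rows", "kwargs": {"plan": [[28, 0, 0, 1, 0, 0, 0], [28, 0, 0, 0.8, 0, 0, 0], [28, 0, 0, 0, 0, 0, 0]]}}

```text
time_s: 32.5
tool_pos: [0.4399, -0.1542, 0.0616]
tool_rot: [180.0, -0.0, 45.1]
force: [-1.2, 0.5, 0.5]
grip_width: 0.032
```

Call:
{"fn": "send_rows", "kwargs": {"plan": [[28, 0, 0, 0.7, 0, 0, 0], [28, 0, 0, 0.6, 0, 0, 0], [28, 0, 0, 0, 0, 0, 0]]}}

```text
time_s: 32.8
tool_pos: [0.4403, -0.1543, 0.0614]
tool_rot: [179.9, 0.0, 45.1]
force: [-2.3, 0.4, 9.1]
grip_width: 0.0315
```

Call:
{"fn": "send_rows", "kwargs": {"plan": [[36, 0, 0, 0, 0, 0, 0], [42, 0, 0, 0, 0, 0, 0], [50, 0, 0, 0, 0, 0, 0], [50, 0, 0, -15, 0, 0, 0], [50, 0, 0, -35, 0, 0, 0], [50, 0, 0, -45, 0, 0, 0], [50, 0, 0, -45, 0, 0, 0], [50, -25, 30, -10, 0, 0, 0], [50, -25, 35, 0, 0, 0, 0], [50, -25, 35, 0, 0, 0, 0], [50, -25, 35, 0, 0, 0, 0], [50, -25, 35, 0, 0, 0, 0]]}}

```text
time_s: 34.0
tool_pos: [0.4719, -0.3644, 0.2096]
tool_rot: [-180.0, 0.0, 45.1]
force: [0.3, 0.1, 0.0]
grip_width: 0.0498
```

```bash
python3 - <<'E'
from fit import *
print(np.round(env.get_obs()['tool_pos'],3))
Z={'petri_dish':.048,'specimen_cup':.024,'dropper_bottle':.018,'reagent_vial':.010,'beaker':0,'tape_roll':0}
X={'petri_dish':(.522,-.151),'specimen_cup':(.4335,-.072),'dropper_bottle':(.438,-.156),'reagent_vial':(.518,-.067),'beaker':(.567,.097),'tape_roll':(.67,.084)}
b=.054
for n in Z:
    P=prof[n]; z0=Z[n]
    prof[n]=[(r,max(z+z0,b if z0 else 0)) for r,z in P]
ims=[]
for cam in('top','side'):
  ims.append(env.read_camera(cam)[:,:,::-1])
  for n in Z:
    for r in env.regions_of(cam,n)[:4]:
      a=fit(n,cam,np.array(r['region']),np.array(X[n]))
      if a[1]>.25: print(cam,n,a)
A=cv2.resize(ims[0][120:285,195:375],None,fx=2.2,fy=2.2,interpolation=cv2.INTER_CUBIC);B=cv2.resize(ims[1][120:285,170:350],None,fx=2.2,fy=2.2,interpolation=cv2.INTER_CUBIC)
cv2.imwrite('pics/fin.png',np.hstack([A,B]))
E
```

```text
[ 0.472 -0.364  0.21 ]
top petri_dish (array([ 0.522 , -0.1494]), np.float64(0.957))
top specimen_cup (array([ 0.4346, -0.0685]), np.float64(0.898))
top dropper_bottle (array([ 0.4387, -0.1532]), np.float64(0.866))
top reagent_vial (array([ 0.5159, -0.0632]), np.float64(0.931))
top beaker (array([0.569 , 0.0964]), np.float64(0.949))
top tape_roll (array([0.67  , 0.0824]), np.float64(0.828))
```

View pics/fin.png

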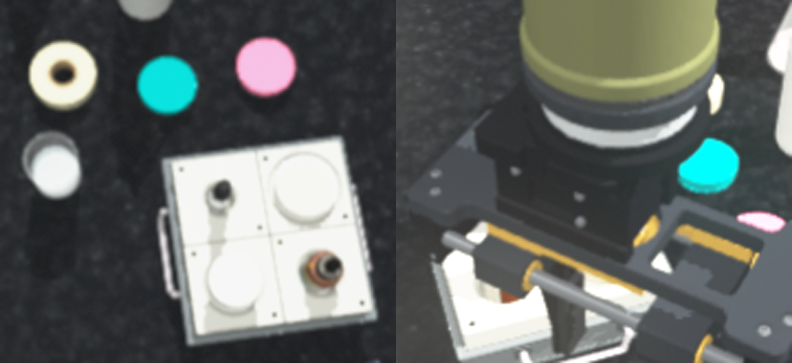

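The final top view shows all four items upright in their inserts: vial (220,192), dish (305,187), cup (235,282) and bottle (323,268). The beaker and tape roll haven't moved, and the gripper is clear, so I hand in.

```bash
python3 -c "
from cell import env
print(env.sign_off())"
```

```text
the job is handed in; nothing more can be done
None
```

I packed the vial, Petri dish, specimen cup and dropper bottle into their own inserts and handed the job in at about 34 s of the 99 s allowed. The hand-in reports no verdict, so the result below rests on my own checks.

- **Seating:** each item was lowered until it touched something at the height expected for its bore floor, with 4–11 N measured, and then released. That contact is the only check on depth; I didn't confirm it in an image.
- **Position:** the final top view shows all four upright, within about 2–5 mm of the bore axes by my fits.
- **Beaker and tape roll:** both are within 3 mm of where they started. The pink and turquoise discs were left alone.
- **Checks that disagreed:** the wrist camera showed held items 2–6 mm further back than the tool pose implied, so I corrected the cup, vial and bottle just before lowering them. The dish didn't show in that wrist crop, so I placed it from the side view and its contact height.
- **Check not completed:** the arm blocked the side camera in the last look, so the final positions come from the top camera alone.

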